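Drive from docking station to storage rack

TASK

The full-size hard drive in the black docking station has been copied: lift it out and stand it on its long edge in the empty bay of the plywood drive rack, centred along the bay. Keep it upright all the way, lower it gently onto the bay floor instead of dropping it, and let go. Leave the small drive in the dock and the drive already stored in the rack where they are.

Things in the scene. Friction and masses are not known exactly. Their poses are not given: they have to be found in the camera images.
- drive: The full-size drive to move: aluminium slab, green circuit board on one side, 147 mm long (its x), 26 thick (y), 102 tall (z, up), 0.45 kg. Origin: centre of its underside. Stands loose on its long edge in one of two side-by-side wells (66 mm apart, 153 x 32 mm, 25 deep, floor 20 above the table) of the fixed black dock, 190 x 150 x 45 mm; pulls straight up.
- small_drive: Leave alone. A small drive in the other well of the dock: a grey plastic adapter foot 147 x 26 x 14 mm carrying a thin slab 100 mm long, 9.5 mm thick, 70 mm tall (84 mm in all). Axes as for the drive; origin: centre of its underside.
- free_bay: Black rubber floor pad, 150 x 40 mm, of the fixed plywood rack's empty bay, its top 13 mm above the table. Origin: centre of the pad's top, where the middle of the drive's underside belongs; x along the bay, y across, z up. The bay is 44 mm wide between dividers 22 thick, 90 long (centred along x), 57 above the pad; open at ends and top. Rack base 170 x 154 mm.
- stored_drive: Leave alone. A drive just like the one to move, already standing upright in the other bay of the rack, 66 mm beside the empty bay's middle, its top 112 mm above the table. Axes and origin as for the drive.
Things that resemble listed ones, but are neither listed nor needed, are in the scene too. Leave any blue look-alike of the drive alone.

How it is judged:
By the outcome, as a careful person would: the job done as asked, in the order asked, and still so for the second after the job is handed in, with the robot touching nothing.
It also fails if it takes over 38 s, if anything falls off the work surface, if the arm or the gripper's body presses on something with over 40 N, if the wrist force passes 120 N, or if a joint passes its speed limit or range.

ROBOT

A 7-joint arm with a two-finger parallel gripper is mounted at the origin on the work surface. World frame = base frame: x ahead of the robot, y to its left, z up, the work surface at z = 0. Lengths are in m, angles in rad, forces in N, time in s.
With the tool pointing down it reaches from about 0.4 to 0.925 m from the base axis. Payload 4.1 kg.
Tool frame: the origin (TCP) lies at the very end of the fingers, on their centre line; the grasp point (between the pads) lies 19 mm behind it; z points along the fingers, y is the line along which they close (so a half turn about z gives the same grasp; the last joint's range is limited). The gripper opens to 85 mm and grips with 20 to 120 N. Pads are 22 mm wide; open, the fingers measure 114 mm over their backs; the gripper's body (76 mm by 85 mm) begins 54 mm behind the grasp point. The pads swing forward as they close: fully open they stand 13 mm farther back than shut.
Start: joints at [1.219, 0.398, 0.045, 1.537, -0.019, 1.207, -0.051], TCP at [0.163, -0.629, 0.231] pointing down, gripper open.
Joint ranges: [-2.82, 2.82], [-0.49, 2.23], [-1.37, 1.46], [0, 2.46], [-1.36, 4.5], [0.23, 2], [-2.94, 2.94]. Speed limits (rad/s): [2.57, 2.57, 3.14, 3.14, 3.14, 3.14, 3.14].

INTERFACE

Orientations are given as [roll, pitch, yaw] about the fixed x, y, z axes, in that order (R = Rz(yaw) Ry(pitch) Rx(roll)).
In Python, from rig import telemetry, capture, get_calibration, ctrl, search_frame, spot_point gives the robot as it stands.
- The arm moves only by the shell command python3 -m creep 'ROWS'. ROWS is JSON, a list of rows, each a list of 5 numbers: the opening, from -1 (shut) to 1 (fully open), so that 0 is half open, then the shift along the tool's x, y, z each as a share of 30 mm, from -1 to 1, then the turn about the tool's z as a share of 0.12 rad, from -1 to 1. A call has 1 to 5 rows; each row shifts and turns the commanded pose from where the row before left it, along the tool's axes as they then stand; what a row does not reach is not made up. A row lasts 1/10 s, in which the tool goes at most 50 mm and 8.59 degrees, less where a joint would pass 70% of its speed; a pose out of reach is approached as far as the arm can. A call with a number of a shift or a turn outside -1 to 1 is refused whole. A call with a gripper value outside its range is refused whole. The fingers move at their own pace and stop on an object; the grip force is fixed at half the most. Time passes only in rows, so rows that do not move let the fingers close. It gives the time, the measured TCP pose, the force, the opening and the grip force at its end, in the units of the state.
- telemetry.read_state(): the state, without advancing time (a new reading comes with each control period).
- capture(name): name is "scene" or "side" or "wrist"; returns the picture (400x640x3 uint8, blue, green, red); there is no depth.
- get_calibration(name): a dict with "vfov" (degrees; the focal length in pixels is half the picture's height over the tangent of half this angle, whatever the lens; pixels are square), "cx", "cy" (the principal point, pixels), "pose" (4x4, takes a point from camera to world coordinates). Camera axes: x right, y down, z forward; pixel columns grow to the right and rows downward; lengths in m; the calibration is good to about 2 mm. The wrist camera is an equidistant fisheye: a pixel r from the principal point sees the ray r / f radians off the axis. A picture is of the moment at which its call begins: read the wrist's pose just before it. get_calibration takes no time and is no camera call; for the wrist camera it gives the pose at the moment of the call.
- ctrl.sign_off(): hands the job in; it is judged then, once.
Trained networks look in the newest picture that a camera, given by its name, has taken for a name from the list of things; names that differ only in an ending like _2 or _b are one class to them, and where a whole thing is asked for, a point or a joint stands for the part that bears it (a point fixed in the world has none). Each returns a list of dicts, best first, with "confidence" (0 to 1); they miss things now and then, are a little off and sometimes report something else, mostly with a low value. They report only what shows in the picture. A call takes as long as a camera call. They do not tell look-alikes from the thing itself.
- search_frame(camera, target): "uv" ([column, row] in pixels, amid what is visible of it).
- spot_point(camera, target): "uv" ([column, row] in pixels: a listed point, or the origin of a listed thing).
The state is a dict: "clock": time; "joints": joint angles; "joint_vel": joint speeds; "effort": joint torques, N m; "tcp_pos": TCP position; "eef_rot": TCP orientation; "ft_force": force on the tool from outside, world axes, zero at the start; "wrist_torque": the same for the moment, N m; "width": finger opening in m; "grasp_force": force on a finger pad.
Only numpy, scipy, OpenCV 4.12 (cv2) and the standard library are available. Lean on these libraries where they do the work, as an engineer would, in place of code of your own. Each camera call takes 0.05 s, during which the arm holds its last target. There are 200 camera calls.

## Working session

There is one attempt and no reset: what is moved stays moved. The work goes in short steps, Python scripts to look and compute and a shell command to move; the robot and the scene stay as the last step left them, time stands still between calls to the robot, and variables do not carry over. Pictures are saved under pics/ and viewed, at most 13 in all, crops included, and the job is handed in when it is done.

```bash
mkdir -p pics; ls; python3 - <<'E'
from rig import *
import cv2,numpy as np
s=telemetry.read_state();print({k:np.round(v,3).tolist() for k,v in s.items()})
ims=[]
for c in ["scene","side"]:
    im=capture(c);cv2.imwrite(f"pics/{c}0.png",im)
    cal=get_calibration(c);print(c,cal["vfov"],cal["cx"],cal["cy"],np.round(cal["pose"],3).tolist())
    for t in ["drive","small_drive","free_bay","stored_drive"]:
        for f in (search_frame,spot_point):
            print(c,t,f.__name__,[(np.round(d["uv"],1).tolist(),round(d["confidence"],2)) for d in f(c,t)])
E
```

```text
pics
{'clock': 0.0, 'joints': [1.219, 0.399, 0.045, 1.538, -0.019, 1.207, -0.051], 'joint_vel': [-0.002, -0.001, 0.0, -0.001, 0.0, 0.001, 0.0], 'effort': [0.0, -47.512, 1.365, -25.422, 0.012, 0.009, 0.0], 'tcp_pos': [0.162, -0.629, 0.23], 'eef_rot': [-3.14, 0.0, 0.253], 'ft_force': [-0.347, -0.105, 0.264], 'wrist_torque': [-0.04, -0.023, 0.017], 'grasp_force': 0.0, 'width': 0.085}
scene 51.0372897623556 326.1011083423532 204.8640609846388 [[-0.003, 0.628, -0.778, 1.319], [1.0, 0.012, 0.006, 0.051], [0.013, -0.778, -0.628, 0.66], [0.0, 0.0, 0.0, 1.0]]
scene drive call [([426.1, 177.8], 0.85), ([488.5, 188.7], 0.69)]
scene drive call [([421.9, 194.4], 0.75), ([482.9, 202.7], 0.56)]
scene small_drive call [([402.9, 181.1], 0.79)]
scene small_drive call [([396.5, 194.0], 0.58)]
scene free_bay call [([215.9, 222.6], 0.78)]
scene free_bay call [([220.1, 211.4], 0.93), ([243.7, 217.0], 0.65)]
scene stored_drive call [([241.6, 199.3], 0.87)]
scene stored_drive call [([244.1, 215.7], 0.7)]
side 50.38618066372358 306.10105813695935 192.34555630395982 [[-0.733, -0.471, 0.492, -0.026], [-0.681, 0.495, -0.54, 0.68], [0.011, -0.731, -0.683, 0.837], [0.0, 0.0, 0.0, 1.0]]
side drive call [([197.5, 294.4], 0.9)]
side drive call [([197.8, 306.0], 0.78), ([256.6, 265.6], 0.57)]
side small_drive call [([276.7, 236.3], 0.85)]
side small_drive call [([273.6, 245.8], 0.95)]
side free_bay call []
side free_bay call [([358.2, 157.9], 0.61), ([341.2, 170.8], 0.36)]
side stored_drive call [([347.5, 152.7], 0.74)]
side stored_drive call []
```

View pics/scene0.png

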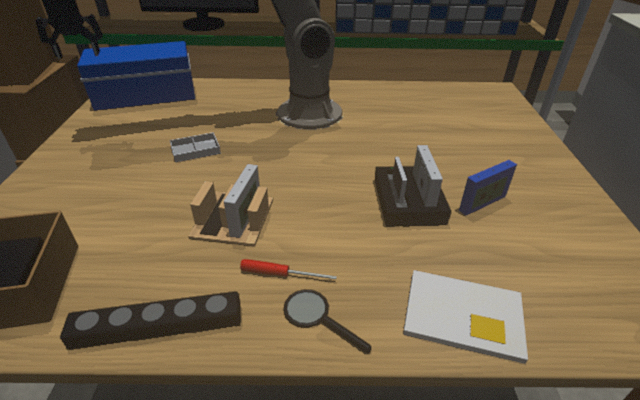

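View pics/side0.png

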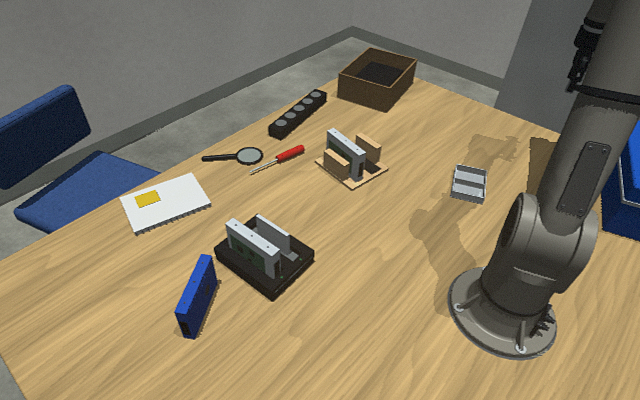

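The scene camera (its right is +y) shows the dock at about (412,190), with the full-size drive in the right-hand well at (427,176). The blue look-alike is at (488,188). The rack is at (235,210), with its empty bay on the left. Next I'll enlarge both views to read off corners.

```bash
python3 - <<'E'
import cv2,numpy as np
a=cv2.imread("pics/scene0.png");b=cv2.imread("pics/side0.png")
def crop(im,x,y,w=100,h=75):
    c=cv2.resize(im[y:y+h,x:x+w],(400,300),interpolation=cv2.INTER_CUBIC)
    c=np.clip(c*1.4,0,255).astype(np.uint8)
    for i in range(0,w,10):
        cv2.line(c,(i*4,0),(i*4,5 if i%20 else 10),(0,0,255),1)
        if i%20==0: cv2.putText(c,str(x+i),(i*4+2,18),0,.35,(0,0,255),1)
    for j in range(0,h,10):
        cv2.line(c,(0,j*4),(6,j*4),(0,0,255),1); cv2.putText(c,str(y+j),(8,j*4+4),0,.35,(0,0,255),1)
    return c
cv2.imwrite("pics/z1.png",np.vstack([np.hstack([crop(a,365,143,100,85)[:300],crop(a,185,164,100,85)]),np.hstack([crop(b,210,208,110,92),crop(b,308,120)])]))
E
```

```text
(no output)
```

View pics/z1.png

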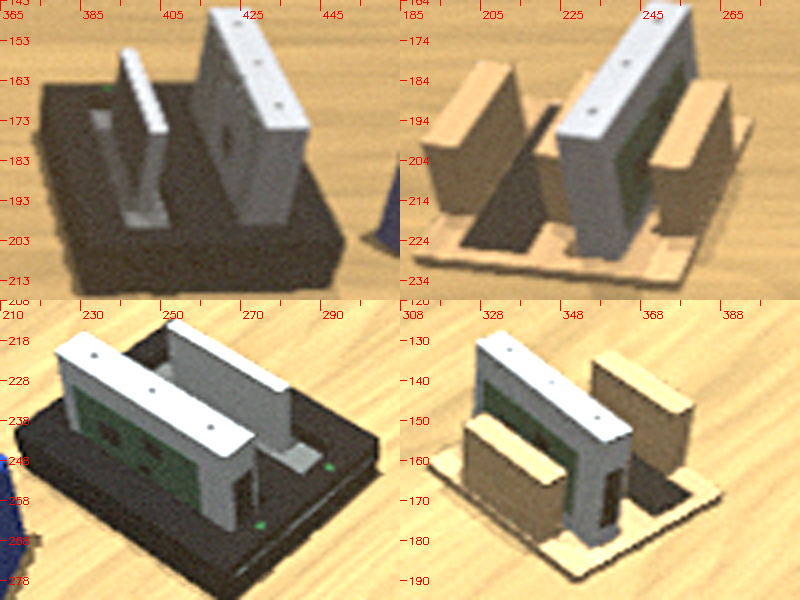

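```bash
cat > h.py <<'E'
import numpy as np
from rig import *
from scipy.optimize import least_squares
def proj(c,P):
    k=get_calibration(c);T=np.linalg.inv(k["pose"]);p=P@T[:3,:3].T+T[:3,3]
    f=200/np.tan(np.radians(k["vfov"]/2))
    if c=="wrist":
        r=np.hypot(p[:,0],p[:,1]);th=np.arctan2(r,p[:,2]);q=p[:,:2]/r[:,None]*th[:,None]*f
    else: q=f*p[:,:2]/p[:,2:]
    return q+[k["cx"],k["cy"]]
def pts(s,L):
    c,n=np.cos(s[2]),np.sin(s[2]);L=np.array(L,float)
    return np.c_[s[0]+c*L[:,0]-n*L[:,1],s[1]+n*L[:,0]+c*L[:,1],L[:,2]]
def fit(obs,s0):  # obs: list of (cam, uv, local xyz)
    def r(s): return np.concatenate([(proj(c,pts(s,L))-uv).ravel() for c,uv,L in obs])
    o=least_squares(r,s0,loss="soft_l1",x_scale=[.01,.01,.05]);return o.x,r(o.x).reshape(-1,2)
E
python3 - <<'E'
from h import *
A=lambda p,x0,y0,sx,sy,ox,oy:(np.array(p,float)-[ox,oy])*[sx,sy]+[x0,y0]
def rect(xa,ya,yb,z): return [[xa,ya,z],[xa,yb,z],[-xa,yb,z],[-xa,ya,z]] # (+,-),(+,+),(-,+),(-,-)
D=rect(.0735,-.013,.013,.122)
sd=A([(268,128),(308,128),(251,8),(208,10)],365,143,.25,85/300,0,0)
dd=A([(88,333),(55,353),(222,458),(257,435)],210,208,.275,92/300,0,300)
for o in ([("scene",sd,D)],[("side",dd,D)],[("scene",sd,D),("side",dd,D)]):
    s,r=fit(o,[.65,.2,.2]);print("drive",s.round(4),r.round(1).tolist())
R=lambda p:A(p,185,164,.25,85/300,400,0); S=lambda p:A(p,308,120,.25,.25,400,300)
L1=rect(.045,-.044,-.022,.07);L2=rect(.045,.088,.110,.07);P=[[.075,-.02,.013],[.075,.02,.013]];SD=rect(.0735,.053,.079,.112)
osc=[("scene",R([(422,143),(470,150),(517,68),(483,62)]),L1),("scene",R([(650,163),(690,172),(728,85),(692,80)]),L2),("scene",R([(462,243),(528,252)]),P)]
osi=[("side",S([(612,352),(592,362),(672,418),(693,408)]),L1),("side",S([(483,415),(463,428),(545,487),(567,470)]),L2)]
ost=[("scene",R([(557,132),(612,135),(692,8),(645,5)]),SD),("side",S([(505,332),(478,345),(607,442),(632,430)]),SD)]
for o in (osc,osi,osc+osi,ost):
    s,r=fit(o,[.6,-.15,-.2]);print("rack",s.round(4),r.round(1).tolist())
E
```

```text
drive [0.4838 0.3002 0.0464] [[-0.7, 0.3], [0.8, 0.1], [-0.2, -0.0], [0.2, -0.5]]
drive [0.4789 0.3011 0.051 ] [[-0.7, -0.6], [-0.0, -0.5], [1.1, 0.6], [-0.2, 0.3]]
drive [0.4804 0.3008 0.0467] [[-0.7, -0.6], [0.8, -0.8], [-0.3, -0.7], [0.2, -1.2], [-0.9, -1.1], [-0.3, -1.0], [0.6, 0.2], [-0.7, -0.0]]
rack [ 0.5546 -0.1952 -0.1455] [[-0.1, 0.2], [-2.6, -0.8], [-0.1, -0.9], [-0.4, -0.1], [0.3, 0.7], [0.0, -0.8], [1.0, -0.3], [0.9, 0.2], [-0.4, 0.9], [0.2, 0.3]]
rack [ 0.5497 -0.1939 -0.1432] [[-0.2, -0.1], [-0.3, -0.1], [0.7, -0.1], [0.6, -0.4], [0.2, -0.0], [-0.5, -0.5], [-0.3, 0.1], [-0.1, 1.3]]
rack [ 0.5525 -0.1956 -0.1428] [[0.0, -0.4], [-2.6, -1.4], [-0.1, -1.4], [-0.4, -0.6], [0.3, 0.0], [0.0, -1.5], [0.9, -0.9], [0.8, -0.4], [-0.3, 0.3], [0.3, -0.4], [-0.6, -0.7], [-0.7, -0.7], [0.3, -0.8], [0.2, -1.0], [-0.2, -0.7], [-0.8, -1.1], [-0.6, -0.6], [-0.4, 0.6]]
rack [ 0.5491 -0.1956 -0.1768] [[0.2, -0.4], [-1.7, 0.2], [-0.3, -1.9], [0.9, -2.2], [-1.4, -0.2], [-1.4, -0.5], [-0.1, 0.1], [0.5, -0.3]]
```

```bash
cat >> h.py <<'E'
def to(x,y,z,yaw):
    s=telemetry.read_state();p=np.array(s["tcp_pos"]);w=s["eef_rot"][2];d=np.array([x,y,z])-p
    t=(w-yaw+np.pi/2)%np.pi-np.pi/2
    for a in (w,w-t): print("yaw",round(a,3),"xyz units",(np.array([np.cos(a)*d[0]+np.sin(a)*d[1],np.sin(a)*d[0]-np.cos(a)*d[1],-d[2]])/.03).round(2),"turn",round(t/.12,2))
    print(p.round(4),np.round(s["eef_rot"],3),"F",np.round(s["ft_force"],1),"w",round(s["width"],4),"g",round(s["grasp_force"],1),"t",s["clock"])
E
python3 -m creep '[[0.1,0,0,-0.2,0.86],[0.1,0,0,-0.2,0.86],[0.1,0.95,-0.8,-0.2,0],[0.1,0.95,-0.8,-0.2,0],[0.1,0.95,-0.8,-0.2,0]]'
python3 -m creep '[[0.1,0.95,-0.8,-0.2,0],[0.1,0.95,-0.8,-0.2,0],[0.1,0.95,-0.8,-0.2,0],[0.1,0.95,-0.8,-0.2,0],[0.1,0.95,-0.8,-0.2,0]]'
python3 -c "
from h import *
to(.50,-.30,.29,.047)"
```

```text
clock: 1.4
tcp_pos: [0.2454, -0.5526, 0.2616]
eef_rot: [3.141, -0.0, 0.046]
ft_force: [0.3, -0.3, -0.4]
width: 0.0469
grasp_force: 0.0
clock: 1.9
tcp_pos: [0.3824, -0.4259, 0.2918]
eef_rot: [3.141, -0.0, 0.046]
ft_force: [1.1, -0.3, 0.3]
width: 0.0467
grasp_force: 0.0
yaw 0.046 xyz units [ 4.11 -4.01  0.06] turn -0.01
yaw 0.047 xyz units [ 4.11 -4.01  0.06] turn -0.01
[ 0.3824 -0.4259  0.2918] [ 3.141 -0.     0.046] F [ 1.1 -0.3  0.3] w 0.0467 g 0.0 t 1.9
```

```bash
python3 -m creep '[[0.1,0.85,-0.85,0,0],[0.1,0.85,-0.85,0,0],[0.1,0.85,-0.85,0,0],[0.1,0.85,-0.85,0,0],[0.1,0,-0.5,0,0]]'
python3 -m creep '[[0.1,0,0,0,0],[0.1,0,0,0,0]]'
python3 - <<'E'
from h import *
import cv2
to(.4805,.3008,.29,.047)
cal=get_calibration("wrist");im=capture("wrist");np.save("cal_w1.npy",cal["pose"]);cv2.imwrite("pics/w1.png",im)
print(cal["vfov"],cal["cx"],cal["cy"],cal["pose"].round(3).tolist())
print([ (t,[(np.round(d["uv"],1).tolist(),round(d["confidence"],2)) for d in spot_point("wrist",t)]) for t in ("free_bay","stored_drive")])
print(proj("wrist",pts([.5525,-.1956,-.143],[[0,0,.013],[0,.066,.01]])))
v=cv2.resize(im,(800,500))
cv2.imwrite("pics/w1v.png",v)
E
```

```text
clock: 2.4
tcp_pos: [0.4816, -0.3011, 0.2912]
eef_rot: [-3.14, -0.002, 0.053]
ft_force: [0.7, 0.4, -0.8]
width: 0.0467
grasp_force: 0.0
clock: 2.6
tcp_pos: [0.4769, -0.3067, 0.2914]
eef_rot: [3.14, 0.001, 0.045]
ft_force: [0.1, -0.7, -0.2]
width: 0.0468
grasp_force: 0.0
yaw 0.045 xyz units [  1.03 -20.22   0.05] turn -0.02
yaw 0.047 xyz units [  1.07 -20.22   0.05] turn -0.02
[ 0.4769 -0.3067  0.2914] [3.14e+00 1.00e-03 4.50e-02] F [ 0.1 -0.7 -0.2] w 0.0468 g 0.0 t 2.6
65.70646984690485 319.53363392757416 203.3259187880366 [[0.044, -0.946, -0.32, 0.559], [-0.999, -0.042, -0.015, -0.303], [0.001, 0.32, -0.947, 0.433], [0.0, 0.0, 0.0, 1.0]]
[('free_bay', [([239.1, 105.0], 0.73)]), ('stored_drive', [([196.3, 98.6], 0.66), ([242.5, 107.3], 0.32)])]
[[239.43070792 105.7485942 ]
 [196.2968563  100.31293005]]
```

View pics/w1v.png

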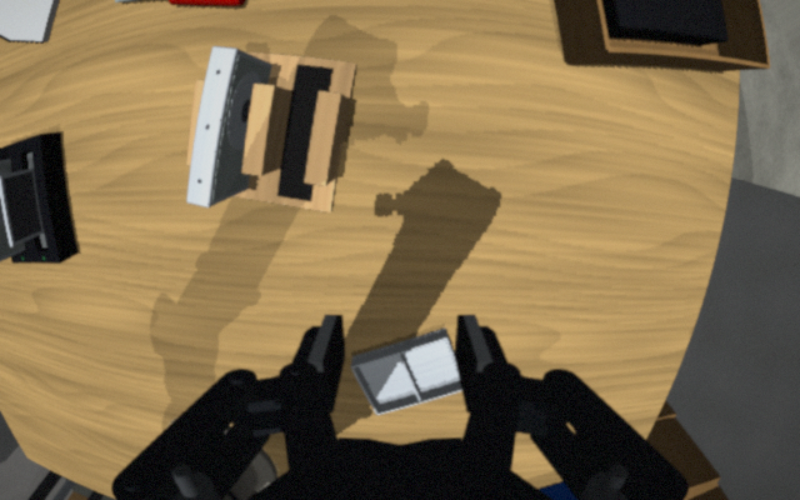

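The wrist view shows the rack at about (270,130), with the black free pad at about (305,132). In raw pixels the network puts the bay origin at (239,105) and my fit predicts (239.4,105.7), so they agree. On to the dock.

```bash

python3 -m creep '[[0.1,0.05,-1,0,0],[0.1,0.05,-1,0,0],[0.1,0.05,-1,0,0],[0.1,0.05,-1,0,0],[0.1,0.05,-1,0,0]]'
python3 -m creep '[[0.1,0.05,-1,0,0],[0.1,0.05,-1,0,0],[0.1,0.05,-1,0,0],[0.1,0.05,-1,0,0],[0.1,0.05,-1,0,0]]'
python3 -m creep '[[0.1,0.05,-1,0,0],[0.1,0.05,-1,0,0],[0.1,0.05,-1,0,0],[0.1,0.05,-1,0,0],[0.1,0.05,-1,0,0]]'
python3 -m creep '[[0.1,0.05,-1,0,0],[0.1,0.05,-1,0,0],[0.1,0.05,-1,0,0],[0.1,0,-0.8,0,0],[0.1,0,-0.4,0,0]]'
python3 -m creep '[[0.1,0,0,0,0],[0.1,0,0,0,0]]'
python3 - <<'E'
from h import *
import cv2
to(.4805,.3008,.15,.047)
cal=get_calibration("wrist");im=capture("wrist");cv2.imwrite("pics/w2.png",im)
print([ (t,[(np.round(d["uv"],1).tolist(),round(d["confidence"],2)) for d in spot_point("wrist",t)]) for t in ("drive","small_drive")])
x=.0735;y=.013
print(proj("wrist",pts([.4805,.3008,.047],[[x,-y,.122],[x,y,.122],[-x,y,.122],[-x,-y,.122],[0,0,.02],[0,-.066,.02]])).round(1).tolist())
cv2.imwrite("pics/w2v.png",cv2.resize(im,(800,500)))
E
```

```text
clock: 3.25
tcp_pos: [0.478, -0.1555, 0.2914]
eef_rot: [3.141, -0.0, 0.044]
ft_force: [0.5, -0.6, 0.3]
width: 0.0468
grasp_force: 0.0
clock: 3.75
tcp_pos: [0.4789, -0.0053, 0.2914]
eef_rot: [3.141, -0.0, 0.044]
ft_force: [0.4, -0.1, -0.5]
width: 0.047
grasp_force: 0.0
clock: 4.25
tcp_pos: [0.48, 0.1449, 0.2914]
eef_rot: [3.141, -0.001, 0.044]
ft_force: [-0.4, -0.4, 0.1]
width: 0.0469
grasp_force: 0.0
clock: 4.75
tcp_pos: [0.4782, 0.2726, 0.2913]
eef_rot: [-3.141, 0.0, 0.047]
ft_force: [0.2, 0.1, -0.0]
width: 0.0468
grasp_force: 0.0
clock: 4.95
tcp_pos: [0.4788, 0.2695, 0.291]
eef_rot: [3.14, 0.0, 0.044]
ft_force: [-0.1, -1.8, 0.1]
width: 0.0471
grasp_force: 0.0
yaw 0.044 xyz units [ 0.1  -1.04  4.7 ] turn -0.02
yaw 0.047 xyz units [ 0.11 -1.04  4.7 ] turn -0.02
[0.4788 0.2695 0.291 ] [3.14  0.    0.044] F [-0.1 -1.8  0.1] w 0.0471 g 0.0 t 4.95
[('drive', [([297.9, 164.2], 0.74), ([199.5, 148.3], 0.61)]), ('small_drive', [([344.4, 158.7], 0.7)])]
[[300.1, 108.0], [274.1, 108.6], [279.7, 243.4], [302.8, 243.5], [295.9, 161.1], [344.5, 160.9]]
```

View pics/w2v.png

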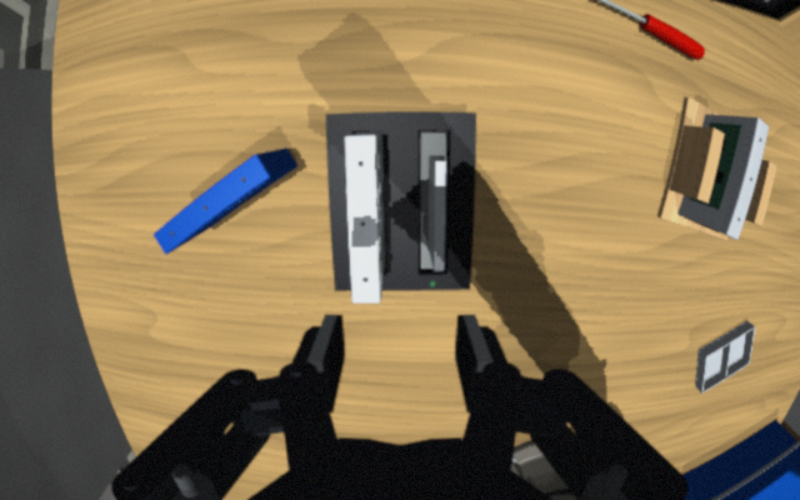

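The wrist view shows the white drive top at x 345–381, y 135–302. The small drive is at about (434,200), and the blue look-alike is clear at (230,200). The drive sits about 1.5 mm toward -y of my fit, so I'll aim for (0.481, 0.299).

```bash

python3 -m creep '[[0.1,0.05,-0.98,0,0],[0.1,0,0,1,0],[0.1,0,0,1,0],[0.1,0,0,1,0],[0.1,0,0,1,0]]'
python3 -m creep '[[0.1,0,0,0,0],[0.1,0,0,0,0]]'
python3 -c "
from h import *
to(.481,.299,.087,.047)"
```

```text
clock: 5.6
tcp_pos: [0.4788, 0.2994, 0.1703]
eef_rot: [3.141, -0.001, 0.045]
ft_force: [0.9, 0.2, -0.7]
width: 0.0471
grasp_force: 0.0
clock: 5.8
tcp_pos: [0.4787, 0.3001, 0.1717]
eef_rot: [3.141, 0.0, 0.045]
ft_force: [0.4, 0.8, 1.1]
width: 0.047
grasp_force: 0.0
yaw 0.045 xyz units [0.08 0.04 2.82] turn -0.01
yaw 0.047 xyz units [0.08 0.04 2.82] turn -0.01
[0.4787 0.3001 0.1717] [3.141 0.    0.045] F [0.4 0.8 1.1] w 0.047 g 0.0 t 5.8
```

```bash

python3 -m creep '[[0.1,0.08,0.04,0.5,0],[0.1,0,0,0.6,0],[0.1,0,0,0.6,0],[0.1,0,0,0.6,0],[0.1,0,0,0.5,0]]'
python3 -m creep '[[0.1,0,0,0,0],[0.1,0,0,0,0]]'
python3 - <<'E'
from h import *
import cv2
to(.481,.299,.087,.047)
im=capture("wrist")
cv2.imwrite("pics/w3v.png",cv2.resize(im,(800,500)))
E
```

```text
clock: 6.3
tcp_pos: [0.4815, 0.2996, 0.087]
eef_rot: [-3.141, -0.001, 0.046]
ft_force: [0.3, 0.0, -0.4]
width: 0.0468
grasp_force: 0.0
clock: 6.5
tcp_pos: [0.4811, 0.2999, 0.0877]
eef_rot: [-3.141, -0.001, 0.046]
ft_force: [0.4, -0.1, -0.0]
width: 0.0472
grasp_force: 0.0
yaw 0.046 xyz units [-0.01  0.03  0.02] turn -0.0
yaw 0.047 xyz units [-0.01  0.03  0.02] turn -0.0
[0.4811 0.2999 0.0877] [-3.141e+00 -1.000e-03  4.600e-02] F [ 0.4 -0.1 -0. ] w 0.0472 g 0.0 t 6.5
```

View pics/w3v.png

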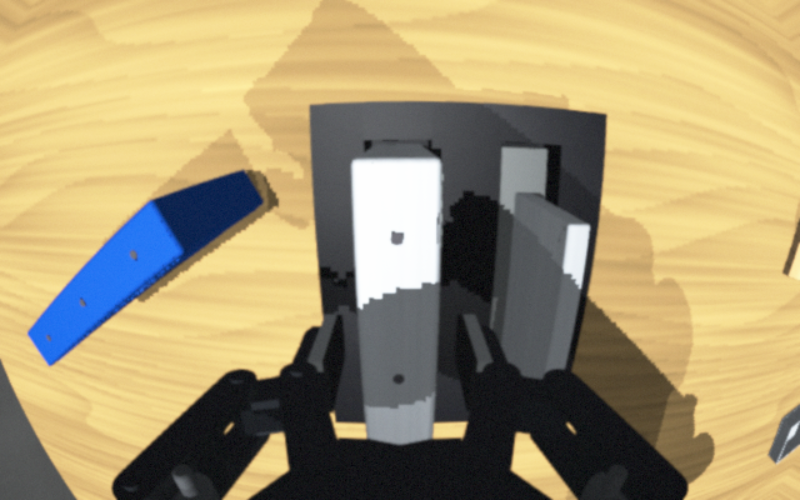

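The fingers straddle the drive evenly (left finger at x≈330, right at ≈470, drive 352–440) and stay clear of the small drive. Closing now.

```bash

python3 -m creep '[[-1,0,0,0,0],[-1,0,0,0,0],[-1,0,0,0,0],[-1,0,0,0,0],[-1,0,0,0,0]]'
python3 -m creep '[[-1,0,0,-0.05,0],[-1,0,0,-0.15,0],[-1,0,0,-0.25,0],[-1,0,0,-0.25,0],[-1,0,0,0,0]]'
```

```text
clock: 7.05
tcp_pos: [0.4815, 0.3005, 0.0885]
eef_rot: [-3.14, -0.002, 0.047]
ft_force: [-0.4, 1.0, 6.1]
width: 0.025
grasp_force: 60.3
clock: 7.55
tcp_pos: [0.4814, 0.3001, 0.1095]
eef_rot: [-3.141, -0.002, 0.046]
ft_force: [1.0, 0.9, -4.4]
width: 0.0253
grasp_force: 59.2
```

The drive is held: grip 59 N, and the -4.4 N force matches its weight. Lifting straight up.

```bash

python3 -m creep '[[-1,0,0,-0.5,0],[-1,0,0,-0.8,0],[-1,0,0,-0.9,0],[-1,0,0,-0.9,0],[-1,0,0,-0.9,0]]'
python3 -m creep '[[-1,0,0,-0.5,0],[-1,0,0,-0.2,0],[-1,0,0,0,0],[-1,0,0,0,0]]'
python3 - <<'E'
from h import *
import cv2
s=telemetry.read_state();to(.5525,-.1956,s["tcp_pos"][2],-.143)
a=capture("scene")[80:230,340:540];b=capture("side")[120:320,130:330]
cv2.imwrite("pics/lift.png",np.hstack([cv2.resize(a,(400,300)),cv2.resize(b,(400,400))[:300]]))
E
```

```text
clock: 8.05
tcp_pos: [0.4804, 0.2996, 0.2301]
eef_rot: [3.142, -0.0, 0.047]
ft_force: [0.4, 0.0, -4.7]
width: 0.0252
grasp_force: 59.5
clock: 8.45
tcp_pos: [0.48, 0.2989, 0.2479]
eef_rot: [3.14, 0.002, 0.047]
ft_force: [0.6, -0.8, -5.0]
width: 0.0253
grasp_force: 59.8
yaw 0.047 xyz units [ 1.65 16.58 -0.  ] turn 1.58
yaw -0.143 xyz units [ 4.74 15.97 -0.  ] turn 1.58
[0.48   0.2989 0.2479] [3.14e+00 2.00e-03 4.70e-02] F [ 0.6 -0.8 -5. ] w 0.0253 g 59.8 t 8.45
```

View pics/lift.png

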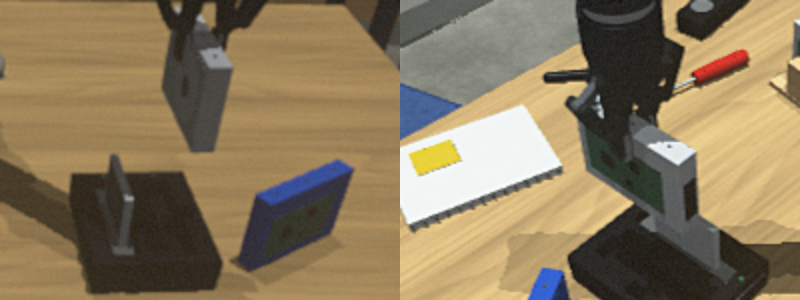

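The drive hangs level and the small drive has stayed in the dock. Carrying it to the rack.

```bash

python3 -m creep '[[-1,0,0,0,0.4],[-1,0,0,0,0.8],[-1,0,0,0,0.38],[-1,0.15,0.5,0,0],[-1,0.25,0.8,0,0]]'
python3 -m creep '[[-1,0.3,1,0,0],[-1,0.3,1,0,0],[-1,0.3,1,0,0],[-1,0.3,1,0,0],[-1,0.3,1,0,0]]'
python3 -m creep '[[-1,0.3,1,0,0],[-1,0.3,1,0,0],[-1,0.3,1,0,0],[-1,0.3,1,0,0],[-1,0.3,1,0,0]]'
python3 -m creep '[[-1,0.3,1,0,0],[-1,0.3,1,0,0],[-1,0.3,1,0,0],[-1,0.25,0.8,0,0],[-1,0.15,0.5,0,0]]'
python3 -m creep '[[-1,0,0.3,0,0],[-1,0,0,0,0],[-1,0,0,0,0]]'
python3 - <<'E'
from h import *
import cv2
to(.5525,-.1956,.15,-.143)
a=capture("scene")[70:250,150:330];b=capture("side")[50:200,290:440]
w=capture("wrist")
for c in ("scene","side"): print(c,[(np.round(d["uv"],1).tolist(),round(d["confidence"],2)) for d in spot_point(c,"drive")])
cv2.imwrite("pics/rack1.png",np.hstack([cv2.resize(a,(400,400)),cv2.resize(b,(400,400))]));cv2.imwrite("pics/w4.png",w)
E
```

```text
clock: 9.05
tcp_pos: [0.4857, 0.2609, 0.2482]
eef_rot: [-3.141, 0.002, -0.139]
ft_force: [-0.4, 0.2, -4.7]
width: 0.0253
grasp_force: 59.7
clock: 9.55
tcp_pos: [0.5096, 0.103, 0.2482]
eef_rot: [3.141, 0.002, -0.143]
ft_force: [1.4, -0.3, -5.1]
width: 0.025
grasp_force: 59.8
clock: 10.05
tcp_pos: [0.5328, -0.0516, 0.2482]
eef_rot: [3.141, 0.002, -0.143]
ft_force: [0.3, -0.2, -5.2]
width: 0.0257
grasp_force: 59.8
clock: 10.55
tcp_pos: [0.5528, -0.1864, 0.2479]
eef_rot: [3.141, 0.002, -0.146]
ft_force: [0.2, -0.4, -4.4]
width: 0.0254
grasp_force: 59.8
clock: 10.85
tcp_pos: [0.5522, -0.1908, 0.2491]
eef_rot: [-3.14, 0.001, -0.141]
ft_force: [0.0, -0.3, -4.8]
width: 0.0253
grasp_force: 59.8
yaw -0.141 xyz units [0.03 0.16 3.3 ] turn 0.01
yaw -0.143 xyz units [0.03 0.16 3.3 ] turn 0.01
[ 0.5522 -0.1908  0.2491] [-3.14e+00  1.00e-03 -1.41e-01] F [ 0.  -0.3 -4.8] w 0.0253 g 59.8 t 10.85
scene [([210.3, 153.7], 0.92), ([483.2, 203.3], 0.82)]
side [([363.8, 113.8], 0.94), ([199.9, 307.7], 0.89)]
```

View pics/rack1.png

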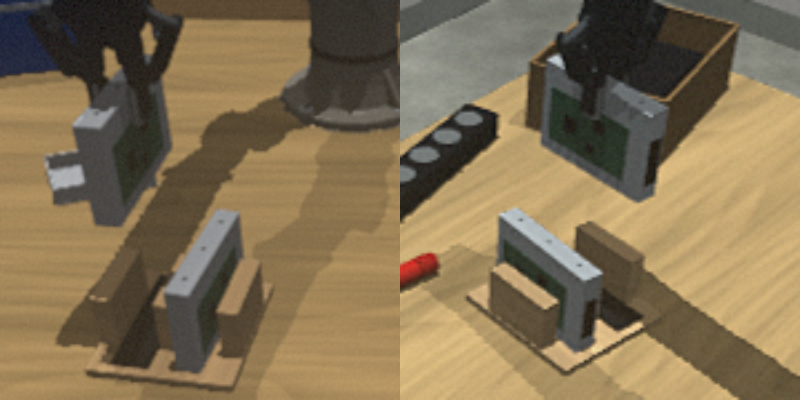

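```bash
python3 - <<'E'
from h import *
x,y,b,t=.0735,.013,.181,.283
sc=np.array([(78,125),(118,122),(93,222),(130,222)])*.45+[150,70]
LS=[[x,-y,t],[x,y,t],[x,-y,b],[x,y,b]]
si=(np.array([(637,200),(655,191),(667,103),(648,115),(541,150),(545,65)])-[400,0])*.375+[290,50]
LD=[[-x,y,b],[-x,-y,b],[-x,-y,t],[-x,y,t],[x,y,b],[x,y,t]]
for o in ([("scene",sc,LS)],[("side",si,LD)],[("scene",sc,LS),("side",si,LD)]):
    s,r=fit(o,[.55,-.19,-.14]);print(s.round(4),r.round(1).tolist())
P=pts([.5522,-.1908,-.141],[[0,0,b]])
for c in ("scene","side"): print(c,proj(c,P).round(1))
E
```

```text
[ 0.547  -0.2058  0.1561] [[0.1, -0.8], [-3.5, -0.3], [3.4, 1.1], [-0.0, 0.1]]
[ 0.5548 -0.1921 -0.1222] [[-0.0, 0.9], [-0.3, 0.9], [0.6, 0.7], [0.9, -0.5], [-1.3, -2.5], [-0.2, -3.0]]
[ 0.5504 -0.1865 -0.1003] [[0.3, -0.6], [-4.1, 1.6], [3.6, 1.3], [-0.5, 2.2], [0.6, 2.3], [0.1, 2.1], [1.1, 1.9], [1.6, 0.7], [-1.7, -1.0], [-0.7, -1.5]]
scene [[210.9 152.7]]
side [[363.3 113.4]]
```

The network's origin for the held drive is (210.3,153.7) in scene and (363.8,113.8) in side. Assuming it sits centred under the TCP predicts (210.9,152.7) and (363.3,113.4), so they agree to 1–2 mm; my hand-picked corners there were coarse. Lowering into the bay.

```bash

python3 -m creep '[[-1,0.04,0.16,0.3,0],[-1,0,0,0.6,0],[-1,0,0,0.6,0],[-1,0,0,0.6,0],[-1,0,0,0.3,0]]'
python3 -m creep '[[-1,0,0,0,0],[-1,0,0,0,0]]'
python3 - <<'E'
from h import *
import cv2
to(.553,-.1956,.0915,-.143)
w=capture("wrist");a=capture("scene")[110:260,160:310]
cv2.imwrite("pics/rack2.png",np.hstack([cv2.resize(a,(400,400)),cv2.resize(w[:,120:520],(400,400))]))
E
```

```text
clock: 11.6
tcp_pos: [0.5513, -0.1975, 0.1749]
eef_rot: [-3.141, 0.004, -0.143]
ft_force: [-1.0, 0.6, -3.5]
width: 0.0252
grasp_force: 59.7
clock: 11.8
tcp_pos: [0.5532, -0.1977, 0.1777]
eef_rot: [3.141, -0.001, -0.143]
ft_force: [0.8, -0.8, -4.4]
width: 0.0252
grasp_force: 59.7
yaw -0.143 xyz units [-0.02 -0.07  2.87] turn -0.0
yaw -0.143 xyz units [-0.02 -0.07  2.87] turn -0.0
[ 0.5532 -0.1977  0.1777] [ 3.141e+00 -1.000e-03 -1.430e-01] F [ 0.8 -0.8 -4.4] w 0.0252 g 59.7 t 11.8
```

View pics/rack2.png

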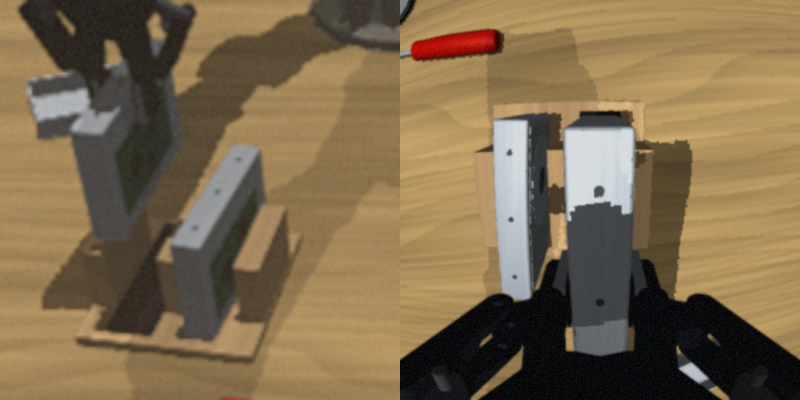

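```bash

python3 -m creep '[[-1,0,-0.07,0.4,0],[-1,0,0,0.5,0],[-1,0,0,0.5,0],[-1,0,0,0.5,0],[-1,0,0,0.4,0]]'
python3 -m creep '[[-1,0,0,0.3,0],[-1,0,0,0.15,0],[-1,0,0,0,0],[-1,0,0,0,0]]'
python3 - <<'E'
from h import *
import cv2
to(.553,-.1956,.0815,-.143)
a=capture("scene")[150:250,180:280];b=capture("side")[100:200,300:400]
for c in ("scene","side"): print(c,[(t,[(np.round(d["uv"],1).tolist(),round(d["confidence"],2)) for d in spot_point(c,t)]) for t in ("drive","stored_drive")])
for c in ("scene","side"): print(c,proj(c,pts([.553,-.1956,-.143],[[0,0,.023],[0,0,.013]])).round(1).tolist())
cv2.imwrite("pics/rack3.png",np.hstack([cv2.resize(a,(400,400)),cv2.resize(b,(400,400))]))
E
```

```text
clock: 12.4
tcp_pos: [0.552, -0.1953, 0.106]
eef_rot: [-3.141, 0.002, -0.143]
ft_force: [-0.2, -0.8, -5.2]
width: 0.0253
grasp_force: 59.9
clock: 12.8
tcp_pos: [0.5535, -0.1956, 0.0953]
eef_rot: [3.141, -0.001, -0.143]
ft_force: [0.1, 0.7, -4.0]
width: 0.025
grasp_force: 59.9
yaw -0.143 xyz units [-0.02  0.    0.46] turn -0.0
yaw -0.143 xyz units [-0.02  0.    0.46] turn -0.0
[ 0.5535 -0.1956  0.0953] [ 3.141e+00 -1.000e-03 -1.430e-01] F [ 0.1  0.7 -4. ] w 0.025 g 59.9 t 12.8
scene [('drive', [([481.7, 204.7], 0.73), ([218.9, 210.1], 0.55)]), ('stored_drive', [([246.1, 216.2], 0.9)])]
side [('drive', [([360.3, 155.4], 0.96), ([204.2, 307.8], 0.82), ([273.9, 244.8], 0.63)]), ('stored_drive', [([343.7, 169.3], 0.66), ([359.3, 156.8], 0.16)])]
scene [[219.4, 209.8], [220.0, 213.1]]
side [[358.8, 156.5], [358.5, 159.1]]
```

View pics/rack3.png

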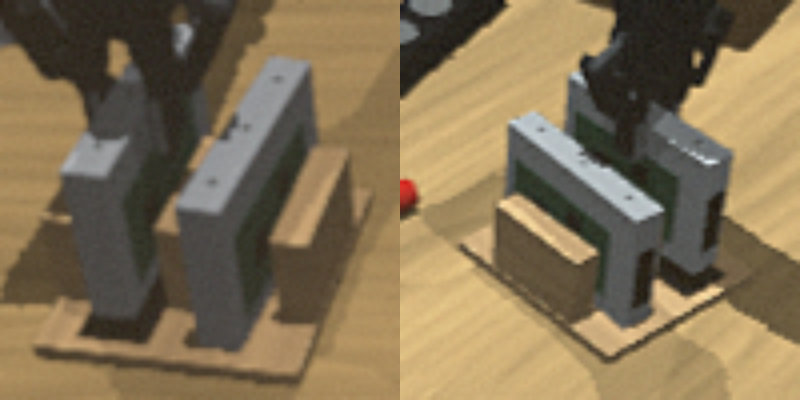

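The drive hangs just above the pad, parallel to the stored one and clear of both dividers. I'll do the last few millimetres slowly, watching the force.

```bash

python3 -m creep '[[-1,0,0,0.1,0],[-1,0,0,0.1,0],[-1,0,0,0.1,0],[-1,0,0,0,0]]'
python3 -m creep '[[-1,0,0,0.06,0],[-1,0,0,0,0]]'
python3 -m creep '[[-1,0,0,0.04,0],[-1,0,0,0,0]]'
```

```text
clock: 13.5
tcp_pos: [0.5525, -0.1953, 0.085]
eef_rot: [-3.141, 0.001, -0.143]
ft_force: [0.3, -0.3, -4.7]
width: 0.0257
grasp_force: 59.9
clock: 13.7
tcp_pos: [0.5529, -0.1954, 0.0838]
eef_rot: [-3.142, 0.0, -0.143]
ft_force: [-0.1, -0.4, -4.1]
width: 0.0252
grasp_force: 59.9
clock: 13.9
tcp_pos: [0.553, -0.1955, 0.0827]
eef_rot: [3.141, 0.0, -0.143]
ft_force: [-0.2, -0.1, -4.5]
width: 0.0253
grasp_force: 59.9
```

```bash

python3 -m creep '[[-1,0,0,0.03,0],[-1,0,0,0,0]]'
python3 -m creep '[[-1,0,0,0.03,0],[-1,0,0,0,0]]'
```

```text
clock: 14.1
tcp_pos: [0.553, -0.1955, 0.0818]
eef_rot: [3.142, 0.0, -0.143]
ft_force: [0.1, 0.5, -4.9]
width: 0.025
grasp_force: 59.9
clock: 14.3
tcp_pos: [0.553, -0.1955, 0.0815]
eef_rot: [3.141, -0.0, -0.143]
ft_force: [-2.1, 0.4, -0.6]
width: 0.0254
grasp_force: 60.4
```

The load is passing to the floor (-4.9 → -0.6 N). One more nudge, then release.

```bash

python3 -m creep '[[-1,0,0,0.02,0],[-1,0,0,0,0]]'
python3 -m creep '[[-0.2,0,0,0,0],[-0.1,0,0,0,0],[0,0,0,0,0],[0,0,0,0,0],[0,0,0,0,0]]'
```

```text
clock: 14.5
tcp_pos: [0.553, -0.1955, 0.0814]
eef_rot: [3.141, 0.0, -0.143]
ft_force: [-3.1, 0.6, 4.4]
width: 0.0252
grasp_force: 61.2
clock: 15.0
tcp_pos: [0.5531, -0.1955, 0.0803]
eef_rot: [3.142, -0.0, -0.143]
ft_force: [-0.2, -0.2, 1.3]
width: 0.0426
grasp_force: 0.0
```

Released. Backing straight up and checking.

```bash

python3 -m creep '[[0,0,0,-0.2,0],[0,0,0,-0.5,0],[0,0,0,-0.8,0],[0,0,0,-0.9,0],[0,0,0,-0.9,0]]'
python3 -m creep '[[0,0,0,-0.9,0],[0,0,0,-0.8,0],[0,0,0,-0.4,0],[0,0,0,0,0],[0,0,0,0,0]]'
python3 - <<'E'
from h import *
import cv2
to(.553,-.1956,.25,-.143)
A=capture("scene");B=capture("side");w=capture("wrist")
for c in ("scene","side","wrist"): print(c,[(t,[(np.round(d["uv"],1).tolist(),round(d["confidence"],2)) for d in spot_point(c,t)]) for t in ("drive","stored_drive")],proj(c,pts([.553,-.1956,-.143],[[0,0,.013]])).round(1).tolist())
a=A[160:250,180:280];b=B[115:205,300:400]
top=np.hstack([cv2.resize(a,(400,300)),cv2.resize(b,(400,300))])
bot=np.hstack([cv2.resize(w[40:290,160:480],(400,300)),cv2.resize(A[140:230,365:465],(400,300))])
cv2.imwrite("pics/fin.png",np.vstack([top,bot]))
E
```

```text
clock: 15.5
tcp_pos: [0.5533, -0.1954, 0.1818]
eef_rot: [3.141, -0.001, -0.143]
ft_force: [0.2, -0.6, 0.0]
width: 0.0424
grasp_force: 0.0
clock: 16.0
tcp_pos: [0.5525, -0.1954, 0.2419]
eef_rot: [3.142, 0.001, -0.143]
ft_force: [-0.0, -0.4, -0.3]
width: 0.0428
grasp_force: 0.0
yaw -0.143 xyz units [ 0.02  0.01 -0.27] turn -0.0
yaw -0.143 xyz units [ 0.02  0.01 -0.27] turn -0.0
[ 0.5525 -0.1954  0.2419] [ 3.142e+00  1.000e-03 -1.430e-01] F [-0.  -0.4 -0.3] w 0.0428 g 0.0 t 16.0
scene [('drive', [([220.1, 214.3], 0.84), ([482.7, 202.9], 0.78)]), ('stored_drive', [([245.6, 215.4], 0.62)])] [[220.0, 213.1]]
side [('drive', [([358.1, 160.3], 0.88), ([200.4, 307.5], 0.57)]), ('stored_drive', [([343.8, 168.5], 0.85)])] [[358.5, 159.1]]
wrist [('drive', [([25.6, 251.1], 0.66), ([321.5, 169.0], 0.56)]), ('stored_drive', [([269.5, 170.0], 0.7)])] [[319.2, 169.7]]
```

View pics/fin.png

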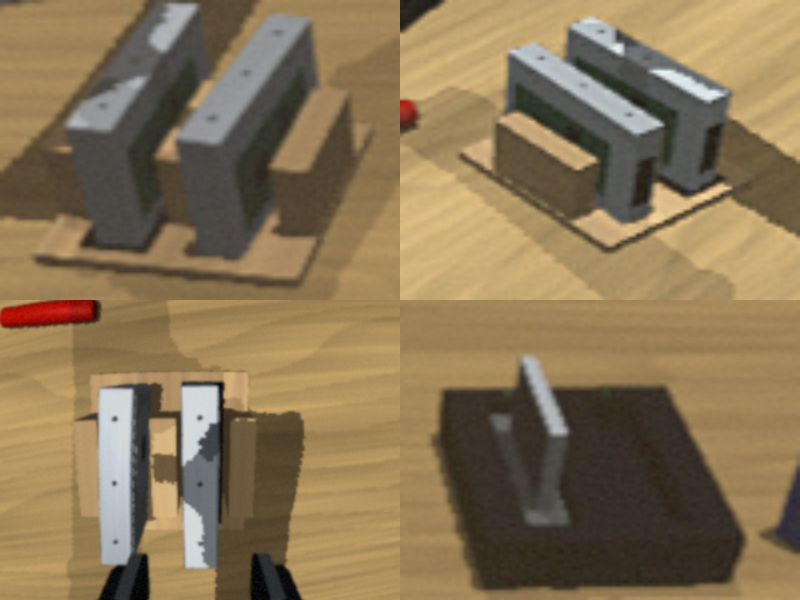

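The drive stands upright on the pad, parallel to the stored drive and centred to within 1–2 mm. The small drive is still in the dock, and the gripper is about 125 mm above the drive's top. Handing in.

```bash
python3 -c "
from rig import ctrl
print(ctrl.sign_off())"
```

```text
the job is handed in; nothing more can be done
None
```

The full-size drive now stands upright and released in the rack's empty bay, centred to within about 1–2 mm, with the small drive and the stored drive left where they were; I handed the job in at about 16 s of the 38 s allowed.

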